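Stack the louvres of two vent cowls

ROBOT

A 6-joint arm with a two-finger parallel gripper is mounted at the origin on the work surface. World frame = base frame: x ahead of the robot, y to its left, z up, the work surface at z = 0. Lengths are in m, angles in degrees, forces in N, time in s.
With the tool pointing down it reaches from about 0.3 to 0.75 m from the base axis. Payload 8.5 kg.
Tool frame: the origin (TCP) lies at the very end of the fingers, on their centre line; the grasp point (between the pads) lies 19 mm behind it (env.pinch_z is the distance from the TCP to the grasp point, in m); z points along the fingers, y is the line along which they close (so a half turn about z gives the same grasp; the last joint's range is limited). The gripper opens to 85 mm and grips with 20 to 120 N. Pads are 22 mm wide; open, the fingers measure 114 mm over their backs; the gripper's body (76 mm by 85 mm) begins 54 mm behind the grasp point. The pads swing forward as they close: fully open they stand 13 mm farther back than shut.
Start: joints at [64.555, 21.807, 74.336, -0, 83.858, -12.336], TCP at [0.125, 0.536, 0.231] pointing down, gripper open.
Joint ranges: [-178.18, 178.18], [-50.72, 133.34], [12.68, 142.11], [-81.47, 261.47], [9.98, 163.14], [-165.26, 165.26]. Speed limits (degrees/s): [136.94, 136.94, 180, 180, 180, 180].

INTERFACE

Orientations are given as a 3x3 rotation matrix whose columns are the frame's x, y, z axes.
In Python, from rig import env, viewer gives the robot as it stands.
- The arm moves only by the tool drive_tool, never from a script. Its argument "series" is a list of rows, each a list of 3 entries, a list of its own where there are three numbers: the shift along the tool's x, y, z in m, then the turn about the tool's z in degrees, then the finger opening in m, from 0 to 0.0854. A call has 1 to 20 rows; each row is the pose to reach, as a shift and turn from the pose commanded when the call began, along the tool's axes at that moment; what a row does not reach only later rows make up. A row lasts 1/10 s, in which the tool goes at most 50 mm and 8.59 degrees, less where a joint would pass 70% of its speed; a pose out of reach is approached as far as the arm can. A call with a gripper value outside its range is refused whole. The fingers move at their own pace and stop on an object; "newtons" is the grip in N (left out, the last holds). Time passes only in rows, so rows that repeat a pose let the fingers close. It gives the time, the measured TCP pose, the force, the opening and the grip force at its end, in the units of the state.
- env.observe(): the state, without advancing time (a new reading comes with each control period).
- viewer.get_image(name): name is "scene" or "top"; returns a dict with "img" (400x640x3 uint8, red, green, blue), "depth" (400x640 float32, m along the optical axis (not along the pixel's ray), 0 where there is no reading), "camera_matrix" (3x3 intrinsics, pixels), "rvec" (rotation vector, rad) and "tvec" (3), from world to camera coordinates, as OpenCV has them. Camera axes: x right, y down, z forward; pixel columns grow to the right and rows downward; lengths in m; the calibration is good to about 2 mm. A picture is of the moment at which its call begins.
- env.close_job(): hands the job in; it is judged then, once.
The state is a dict: "time_s": time; "q": joint angles; "qvel": joint speeds; "joint_efforts": joint torques, N m; "position": TCP position; "tool_rot": TCP orientation; "ft_force": force on the tool from outside, world axes, zero at the start; "wrist_torque": the same for the moment, N m; "grip_width": finger opening in m; "gripper_force": force on a finger pad.
Only numpy, scipy, OpenCV 4.12 (cv2) and the standard library are available. Lean on these libraries where they do the work, as an engineer would, in place of code of your own. Each camera call takes 0.05 s, during which the arm holds its last target. There are 200 camera calls.

TASK

Finish the two vent cowls on the bench. On the stub with the square yellow flange build up the louvred cowl from the bottom, one part at a time: first the bare aluminium wide louvre, then the blue middle louvre, then the yellow cap, each fully seated on the one below; the copper stub with the round flange gets just the copper cap. The blue louvre is nested on a green spare: lift it straight off and leave the spare standing where it is.

Things in the scene. Friction and masses are not known exactly. Their poses are not given: they have to be found in the camera images.
- wide: Wide louvre, bare aluminium (pale silver), rim 110 mm across. Shape: flared skirt open below, 45 mm neck, flat shoulder at height 48 mm, on it a solid grip boss 30 mm across, 32 mm tall (48 to 80 mm). Inside flat ceiling 44 mm up, bore 39 mm funnelling out below: it drops over a 30 mm boss or spigot until the ceiling rests on it. 0.14 kg, wall 3 mm. Origin: centre of underside, z up; round, yaw free.
- middle: Middle louvre, blue, rim 94 mm across, else the same shape, height and origin as wide. At the start nested on the green spare. A louvre or cap seated on another has its origin 36 mm above the lower one's; a straight lift of 60 mm frees it.
- yellowcap: Yellow cap, rim 80 mm across, else the same shape, height and origin as wide (grip boss 30 mm across at 48 to 80 mm). Stands on the bench at the start.
- coppercap: Copper cap, rim 80 mm across, else the same shape, height and origin as wide (grip boss 30 mm across at 48 to 80 mm). Stands on the bench at the start.
- spare: Green spare wide louvre, rim 110 mm across, same shape and origin as wide. Stands loose on the bench under the blue middle louvre; only its green rim shows at first. It stays where it is.
- stub_yellow: Fixed vent stub: square yellow flange (100 x 100 x 8 mm), steel pipe (64 mm diameter) to height 44 mm; from its middle stands an upright spigot 30 mm across, top at height 92 mm. Origin: centre of the underside, on the bench, z up. A louvre or cap seated on the spigot has its origin 48 mm above this origin.
- stub_copper: Fixed vent stub, all copper: round flange (110 mm across, 8 mm thick), pipe (64 mm diameter) to height 44 mm; from its middle stands an upright spigot 30 mm across, top at height 92 mm. Origin: centre of the underside, on the bench, z up. A louvre or cap seated on the spigot has its origin 48 mm above this origin.
Not all that is in view belongs to the job. What is shaped like the stub_copper but pink is not meant. What is shaped like the stub_yellow but pink is not meant.

How it is judged:
By the outcome, as a careful person would: the job done as asked, in the order asked, and still so for the second after the job is handed in, with the robot touching nothing.
It also fails if it takes over 112 s, if anything falls off the work surface, if the arm or the gripper's body presses on something with over 40 N, if the wrist force passes 120 N, or if a joint passes its speed limit or range.

## Working session

There is one attempt and no reset: what is moved stays moved. The work goes in short steps, Python scripts to look and compute and a tool call to move; the robot and the scene stay as the last step left them, time stands still between calls to the robot, and variables do not carry over. Pictures are saved under pics/ and viewed, at most 14 in all, crops included, and the job is handed in when it is done.

Besides the shell and the picture viewer there is one more tool, called after "Call:" as name(argument=value, ...) on one line, values as JSON. drive_tool: Moves the arm, as the interface text tells. Its arguments: {"type":"object","properties":{"series":{"type":"array"},"newtons":{"type":"number"}},"required":["series"]}

```bash
mkdir -p pics
cat > h.py <<'E'
import numpy as np, cv2
from rig import env, viewer
def cam(n):
    d=viewer.get_image(n); R=cv2.Rodrigues(np.array(d["rvec"],float))[0]; t=np.array(d["tvec"],float).ravel()
    return d,d["camera_matrix"],R,t
def ray(c,uv,z):
    d,K,R,t=c; o=-R.T@t; v=R.T@np.linalg.inv(K)@np.array([uv[0],uv[1],1.]); return o+v*(z-o[2])/v[2]
def cloud(c):
    d,K,R,t=c; D=d["depth"]; v,u=np.mgrid[:400,:640]
    p=np.linalg.inv(K)@np.stack([u.ravel(),v.ravel(),np.ones(u.size)])*D.ravel()
    return ((R.T@(p-t[:,None])).T).reshape(400,640,3)
def save(c,n): cv2.imwrite(f"pics/{n}.png",cv2.cvtColor(c[0]["img"],cv2.COLOR_RGB2BGR))
E
python3 - <<'E'
from h import *
for n in("top","scene"):
    c=cam(n); save(c,n); print(n,-c[2].T@c[3],c[2][2])
s=env.observe(); print(s["position"],s["tool_rot"],s["time_s"],s["grip_width"])
E
```

```text
top [0.44657946 0.02444782 1.24036763] [ 0.0457188   0.02387152 -0.99866909]
scene [1.1097609  0.58581641 0.83506052] [-0.54806478 -0.47314383 -0.68975351]
[0.12462519 0.53543175 0.23076456] [[-9.73942641e-01  2.26793695e-01 -5.93729144e-04]
 [ 2.26794257e-01  9.73941982e-01 -1.17501028e-03]
 [ 3.11772818e-04 -1.27904697e-03 -9.99999133e-01]] 0.1 0.08551426709171046
```

View pics/top.png

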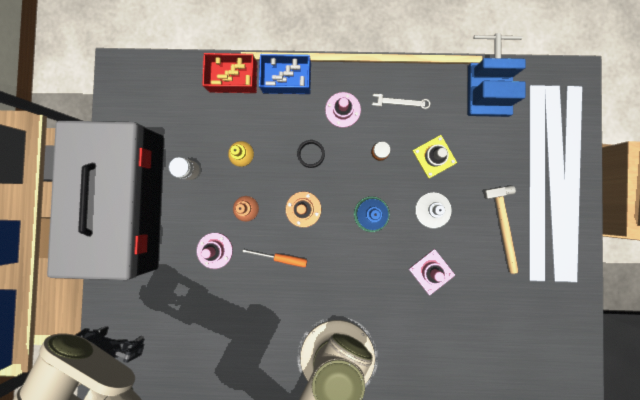

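View pics/scene.png

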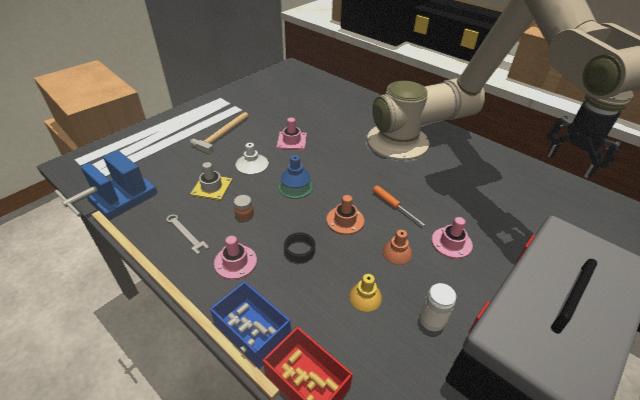

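The top view shows the yellow cap (240,153), copper cap (245,208), copper stub (303,209), blue louvre on its green spare (372,214), silver wide louvre (433,210) and yellow stub (435,156). Pink decoys are at (343,108), (214,251) and (433,272). The scene view agrees.

```bash
cat > m.py <<'E'
from h import *
def tops(names, px):
    for cn in names:
        c=cam(cn); P=cloud(c); V=c[0]["depth"]>0
        for n,(x,y,zt) in px.items():
            m=V&(np.hypot(P[...,0]-x,P[...,1]-y)<.035)&(abs(P[...,2]-zt)<.006)
            Q=P[m]
            if len(Q)<8: print(cn,n,"few",len(Q)); continue
            (cx,cy),r=cv2.minEnclosingCircle(Q[:,:2].astype(np.float32))
            print(cn,n,len(Q),"mec",np.round([cx,cy,r],4),"mean",Q.mean(0).round(4),"zmax",Q[:,2].max().round(4))
E
python3 - <<'E'
from m import *
c=cam("top")
px=dict(ycap=(240,150,.08),ccap=(245,208,.08),cstub=(303,208,.092),blue=(374,214,.116),wide=(435,210,.08),ystub=(439,154,.092))
q={n:(*ray(c,(u,v),z)[:2],z) for n,(u,v,z) in px.items()}
for n in q: print(n,np.round(q[n],3))
tops(("top","scene"),q)
s=env.observe();print(s["ft_force"])
E
```

```text
ycap [0.616 0.3   0.08 ]
ccap [0.446 0.28  0.08 ]
cstub [0.451 0.109 0.092]
blue [ 0.439 -0.092  0.116]
wide [ 0.455 -0.271  0.08 ]
ystub [ 0.615 -0.277  0.092]
top ycap 77 mec [0.6164 0.3153 0.0151] mean [0.6165 0.3151 0.0796] zmax 0.0848
top ccap 78 mec [0.446  0.2936 0.0148] mean [0.4457 0.2933 0.0794] zmax 0.0859
top cstub 82 mec [0.4475 0.1152 0.0149] mean [0.4482 0.1149 0.0921] zmax 0.0974
top blue 86 mec [ 0.4388 -0.0954  0.0145] mean [ 0.4383 -0.095   0.1162] zmax 0.1207
top wide 85 mec [ 0.4563 -0.2843  0.0156] mean [ 0.456  -0.2836  0.0796] zmax 0.0843
top ystub 84 mec [ 0.6208 -0.2852  0.0145] mean [ 0.6203 -0.2847  0.0921] zmax 0.0976
scene ycap 107 mec [0.6176 0.3183 0.0154] mean [0.619  0.3188 0.0788] zmax 0.0853
scene ccap 84 mec [0.4462 0.2975 0.0159] mean [0.4489 0.2977 0.0786] zmax 0.082
scene cstub 66 mec [0.4496 0.1175 0.0151] mean [0.4504 0.1186 0.0904] zmax 0.095
scene blue 53 mec [ 0.4401 -0.0913  0.0148] mean [ 0.4403 -0.0911  0.1143] zmax 0.1184
scene wide 46 mec [ 0.4566 -0.2818  0.016 ] mean [ 0.4577 -0.2798  0.0779] zmax 0.0813
scene ystub 58 mec [ 0.6213 -0.2824  0.0154] mean [ 0.6216 -0.2818  0.0899] zmax 0.0931
[ 0.35021178 -1.0346713  -0.02170503]
```

Call:
drive_tool(series=[[[-0.333, -0.2155, -0.02], -13.1, 0.085], [[-0.333, -0.2155, -0.02], -13.1, 0.085], [[-0.333, -0.2155, -0.02], -13.1, 0.085], [[-0.333, -0.2155, -0.02], -13.1, 0.085], [[-0.333, -0.2155, -0.02], -13.1, 0.085], [[-0.333, -0.2155, -0.02], -13.1, 0.085], [[-0.333, -0.2155, -0.02], -13.1, 0.085], [[-0.333, -0.2155, -0.02], -13.1, 0.085], [[-0.333, -0.2155, -0.02], -13.1, 0.085], [[-0.333, -0.2155, -0.02], -13.1, 0.085]], newtons=60)

```text
time_s: 1.25
position: [0.4006, 0.2495, 0.2511]
tool_rot: [[-1.0, 0.003, -0.001], [0.003, 1.0, 0.0], [0.001, 0.0, -1.0]]
ft_force: [-0.4, 0.7, 0.8]
grip_width: 0.0853
gripper_force: 0.0
```

Call:
drive_tool(series=[[[-0.0576, -0.5323, 0], 0, 0.085], [[-0.0576, -0.5323, 0], 0, 0.085], [[-0.0576, -0.5323, 0], 0, 0.085], [[-0.0576, -0.5323, 0], 0, 0.085], [[-0.0576, -0.5323, 0], 0, 0.085], [[-0.0576, -0.5323, 0], 0, 0.085], [[-0.0576, -0.5323, 0], 0, 0.085], [[-0.0576, -0.5323, 0], 0, 0.085], [[-0.0576, -0.5323, 0], 0, 0.085], [[-0.0576, -0.5323, 0], 0, 0.085], [[-0.0576, -0.5323, 0], 0, 0.085], [[-0.0576, -0.5323, 0], 0, 0.085], [[-0.0576, -0.5323, 0], 0, 0.085], [[-0.0576, -0.5323, 0.05], 0, 0.085], [[-0.0576, -0.5323, 0.1], 0, 0.085], [[-0.0576, -0.5323, 0.14], 0, 0.085], [[-0.0576, -0.5323, 0.14], 0, 0.085]])

```text
time_s: 2.95
position: [0.4562, -0.2782, 0.1076]
tool_rot: [[-1.0, -0.002, -0.007], [-0.002, 1.0, 0.007], [0.007, 0.007, -1.0]]
ft_force: [-0.4, 1.1, 1.3]
grip_width: 0.0852
gripper_force: 0.0
```

Call:
drive_tool(series=[[[0, 0, 0], 0, 0.085], [[0, 0, 0], 0, 0.085], [[0, 0, 0.03], 0, 0.085], [[0, 0, 0.055], 0, 0.085], [[0, 0, 0.055], 0, 0.085], [[0, 0, 0.055], 0, 0.085]])

```text
time_s: 3.55
position: [0.4585, -0.2826, 0.0582]
tool_rot: [[-1.0, -0.0, 0.002], [-0.0, 1.0, -0.002], [-0.002, -0.002, -1.0]]
ft_force: [1.2, -0.1, 0.7]
grip_width: 0.0849
gripper_force: 0.0
```

Call:
drive_tool(series=[[[0.001, 0, 0.005], 0, 0.085], [[0.001, 0, 0.005], 0, 0.085], [[0.001, 0, 0.005], 0, 0.02], [[0.001, 0, 0.005], 0, 0.02], [[0.001, 0, 0.005], 0, 0.02], [[0.001, 0, 0.005], 0, 0.02], [[0.001, 0, 0.005], 0, 0.02], [[0.001, 0, 0.005], 0, 0.02], [[0.001, 0, 0.005], 0, 0.02], [[0.001, 0, 0.005], 0, 0.02]])

```text
time_s: 4.55
position: [0.4568, -0.2822, 0.0518]
tool_rot: [[-1.0, 0.0, 0.0], [0.0, 1.0, -0.001], [-0.0, -0.001, -1.0]]
ft_force: [-0.9, 0.3, 5.2]
grip_width: 0.028
gripper_force: 59.4
```

Call:
drive_tool(series=[[[0, 0, -0.03], 0, 0.02], [[0, 0, -0.07], 0, 0.02], [[0, 0, -0.11], 0, 0.02], [[0, 0, -0.14], 0, 0.02], [[-0.04, -0.001, -0.14], 0, 0.02], [[-0.08, -0.0016, -0.14], 0, 0.02], [[-0.12, -0.0016, -0.14], 0, 0.02], [[-0.15, -0.0016, -0.14], 0, 0.02], [[-0.1645, -0.0016, -0.14], 0, 0.02], [[-0.1645, -0.0016, -0.14], 0, 0.02], [[-0.1645, -0.0016, -0.14], 0, 0.02], [[-0.1645, -0.0016, -0.14], 0, 0.02]])

```text
time_s: 5.75
position: [0.6203, -0.2838, 0.1913]
tool_rot: [[-1.0, 0.001, -0.001], [0.001, 1.0, 0.0], [0.001, 0.0, -1.0]]
ft_force: [0.2, -0.0, -1.8]
grip_width: 0.0281
gripper_force: 59.7
```

Run:
```python
from h import *
a=cam("scene"); b=cam("top"); save(a,"s2")
o=np.hstack([a[0]["img"][100:300,100:400],b[0]["img"][100:300,300:600]])
cv2.imwrite("pics/c2.png",cv2.cvtColor(o,cv2.COLOR_RGB2BGR))
s=env.observe();print(s["position"],s["grip_width"],s["ft_force"])
```

```text
[ 0.62048598 -0.28388151  0.19169151] 0.028228344662676125 [ 0.38166334 -0.56897548 -1.36589279]
```

View pics/c2.png

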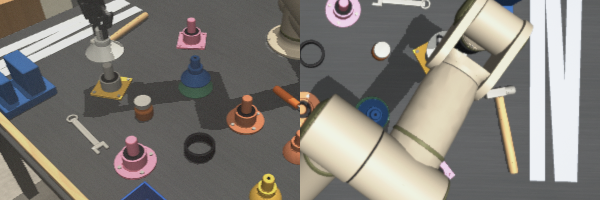

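The left crop shows the silver louvre held level above the yellow stub, around crop pixel (103,55), with the stub at (110,85).

Call:
drive_tool(series=[[[-0.0005, 0, 0.025], 0, 0.02], [[-0.0005, 0, 0.045], 0, 0.02], [[-0.0005, 0, 0.06], 0, 0.02], [[-0.0005, 0, 0.07], 0, 0.02], [[-0.0005, 0, 0.08], 0, 0.02], [[-0.0005, 0, 0.086], 0, 0.02], [[-0.0005, 0, 0.09], 0, 0.02], [[-0.0005, 0, 0.09], 0, 0.02], [[-0.0005, 0, 0.09], 0, 0.02]])

```text
time_s: 6.75
position: [0.6219, -0.2838, 0.1018]
tool_rot: [[-1.0, 0.0, 0.001], [0.0, 1.0, -0.0], [-0.001, -0.0, -1.0]]
ft_force: [-0.5, -0.8, -1.6]
grip_width: 0.0281
gripper_force: 59.7
```

Call:
drive_tool(series=[[[0, 0, 0.002], 0, 0.02], [[0, 0, 0.002], 0, 0.02], [[0, 0, 0.002], 0, 0.05], [[0, 0, 0.002], 0, 0.07], [[0, 0, 0.002], 0, 0.08], [[0, 0, 0.002], 0, 0.085], [[0, 0, 0.002], 0, 0.085], [[0, 0, -0.03], 0, 0.085], [[0, 0, -0.075], 0, 0.085], [[0, 0, -0.12], 0, 0.085], [[0, 0, -0.12], 0, 0.085], [[0, 0, -0.12], 0, 0.085]])

```text
time_s: 7.95
position: [0.6218, -0.2838, 0.2222]
tool_rot: [[-1.0, 0.0, 0.002], [0.0, 1.0, -0.001], [-0.002, -0.001, -1.0]]
ft_force: [-0.6, 0.2, -0.4]
grip_width: 0.085
gripper_force: 0.0
```

Call:
drive_tool(series=[[[0.182, 0.1904, 0], 0, 0.085], [[0.182, 0.1904, 0], 0, 0.085], [[0.182, 0.1904, 0], 0, 0.085], [[0.182, 0.1904, 0], 0, 0.085], [[0.182, 0.1904, 0], 0, 0.085], [[0.182, 0.1904, 0], 0, 0.085], [[0.182, 0.1904, 0.04], 0, 0.085], [[0.182, 0.1904, 0.08], 0, 0.085], [[0.182, 0.1904, 0.09], 0, 0.085], [[0.182, 0.1904, 0.09], 0, 0.085], [[0.182, 0.1904, 0.09], 0, 0.085], [[0.182, 0.1904, 0.09], 0, 0.085]])

```text
time_s: 9.15
position: [0.4405, -0.0938, 0.1326]
tool_rot: [[-1.0, 0.0, 0.002], [0.0, 1.0, -0.001], [-0.002, -0.001, -1.0]]
ft_force: [0.1, -0.6, 0.5]
grip_width: 0.0851
gripper_force: 0.0
```

Run:
```python
from m import *
tops(("top","scene"),dict(st=(.621,-.284,.128)))
print(env.observe()["position"])
```

```text
top st 88 mec [ 0.62   -0.2832  0.0148] mean [ 0.6205 -0.2829  0.1277] zmax 0.1327
scene st 52 mec [ 0.6212 -0.2821  0.0148] mean [ 0.6228 -0.2804  0.1263] zmax 0.1292
[ 0.44027886 -0.09355542  0.13235719]
```

Call:
drive_tool(series=[[[0.001, 0, 0.02], 0, 0.085], [[0.001, 0, 0.04], 0, 0.085], [[0.001, 0, 0.0445], 0, 0.085], [[0.001, 0, 0.0445], 0, 0.085], [[0.001, 0, 0.0445], 0, 0.085], [[0.001, 0, 0.0445], 0, 0.05], [[0.001, 0, 0.0445], 0, 0.035], [[0.001, 0, 0.0445], 0, 0.02], [[0.001, 0, 0.0445], 0, 0.02], [[0.001, 0, 0.0445], 0, 0.02], [[0.001, 0, 0.0445], 0, 0.02], [[0.001, 0, 0.0445], 0, 0.02], [[0.001, 0, 0.0445], 0, 0.02]])

```text
time_s: 10.55
position: [0.4389, -0.0934, 0.0873]
tool_rot: [[-1.0, 0.0, 0.001], [0.0, 1.0, -0.0], [-0.001, -0.0, -1.0]]
ft_force: [-0.7, -0.3, 4.6]
grip_width: 0.0281
gripper_force: 58.8
```

Call:
drive_tool(series=[[[0, 0, -0.01], 0, 0.02], [[0, 0, -0.02], 0, 0.02], [[0, 0, -0.03], 0, 0.02], [[0, 0, -0.04], 0, 0.02], [[0, 0, -0.05], 0, 0.02], [[0, 0, -0.065], 0, 0.02], [[0, 0, -0.085], 0, 0.02], [[0, 0, -0.11], 0, 0.02], [[0, 0, -0.14], 0, 0.02], [[0, 0, -0.14], 0, 0.02], [[0, 0, -0.14], 0, 0.02]])

```text
time_s: 11.65
position: [0.4386, -0.0932, 0.2271]
tool_rot: [[-1.0, 0.0, 0.001], [0.0, 1.0, -0.0], [-0.001, -0.0, -1.0]]
ft_force: [1.1, -0.2, -1.3]
grip_width: 0.0281
gripper_force: 59.3
```

Run:
```python
from m import *
tops(("scene",),dict(sp=(.4394,-.0934,.08)))
a=cam("scene"); cv2.imwrite("pics/c3.png",cv2.cvtColor(a[0]["img"][60:300,100:420],cv2.COLOR_RGB2BGR))
s=env.observe();print(s["position"],s["grip_width"],s["ft_force"])
```

```text
scene sp 52 mec [ 0.4403 -0.0922  0.0156] mean [ 0.4407 -0.091   0.0785] zmax 0.0845
[ 0.43819524 -0.09301307  0.22600051] 0.028042607604531353 [ 0.06841623  0.42449895 -1.48534553]
```

View pics/c3.png

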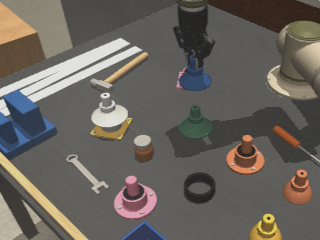

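The crop shows the blue louvre held at (195,75), the green spare standing alone at (196,120), and the silver louvre seated on the yellow stub at (108,110).

Call:
drive_tool(series=[[[0, 0, -0.04], 0, 0.02], [[-0.03, -0.03, -0.04], 0, 0.02], [[-0.06, -0.06, -0.04], 0, 0.02], [[-0.09, -0.095, -0.04], 0, 0.02], [[-0.12, -0.13, -0.04], 0, 0.02], [[-0.15, -0.16, -0.04], 0, 0.02], [[-0.17, -0.18, -0.04], 0, 0.02], [[-0.182, -0.1903, -0.04], 0, 0.02], [[-0.182, -0.1903, -0.04], 0, 0.02], [[-0.182, -0.1903, -0.04], 0, 0.02], [[-0.182, -0.1903, -0.04], 0, 0.02], [[-0.182, -0.1903, -0.04], 0, 0.02]])

```text
time_s: 12.95
position: [0.6203, -0.2829, 0.2673]
tool_rot: [[-1.0, -0.0, 0.0], [-0.0, 1.0, -0.0], [-0.0, -0.0, -1.0]]
ft_force: [-0.5, -0.1, -1.6]
grip_width: 0.0281
gripper_force: 59.9
```

Call:
drive_tool(series=[[[0, 0, 0.03], 0, 0.02], [[0, 0, 0.06], 0, 0.02], [[0, 0, 0.08], 0, 0.02], [[0, 0, 0.095], 0, 0.02], [[0, 0, 0.105], 0, 0.02], [[0, 0, 0.115], 0, 0.02], [[0, 0, 0.123], 0, 0.02], [[0, 0, 0.13], 0, 0.02], [[0, 0, 0.13], 0, 0.02], [[0, 0, 0.13], 0, 0.02]])

```text
time_s: 13.95
position: [0.6208, -0.2837, 0.1371]
tool_rot: [[-1.0, 0.0, 0.0], [0.0, 1.0, -0.0], [-0.0, -0.0, -1.0]]
ft_force: [0.4, -0.6, -1.1]
grip_width: 0.0281
gripper_force: 60.0
```

Call:
drive_tool(series=[[[0, 0, 0.0015], 0, 0.02], [[0, 0, 0.0015], 0, 0.02], [[0, 0, 0.0015], 0, 0.05], [[0, 0, 0.0015], 0, 0.07], [[0, 0, 0.0015], 0, 0.08], [[0, 0, 0.0015], 0, 0.085], [[0, 0, 0.0015], 0, 0.085], [[0, 0, -0.03], 0, 0.085], [[0, 0, -0.075], 0, 0.085], [[0, 0, -0.12], 0, 0.085], [[0, 0, -0.12], 0, 0.085], [[0, 0, -0.12], 0, 0.085]])

```text
time_s: 15.15
position: [0.6208, -0.2836, 0.2576]
tool_rot: [[-1.0, 0.0, 0.002], [0.0, 1.0, -0.001], [-0.002, -0.001, -1.0]]
ft_force: [-0.9, 0.7, -1.1]
grip_width: 0.0851
gripper_force: 0.0
```

Call:
drive_tool(series=[[[0.0035, 0.6004, 0], 0, 0.085], [[0.0035, 0.6004, 0], 0, 0.085], [[0.0035, 0.6004, 0], 0, 0.085], [[0.0035, 0.6004, 0], 0, 0.085], [[0.0035, 0.6004, 0], 0, 0.085], [[0.0035, 0.6004, 0], 0, 0.085], [[0.0035, 0.6004, 0], 0, 0.085], [[0.0035, 0.6004, 0], 0, 0.085], [[0.0035, 0.6004, 0], 0, 0.085], [[0.0035, 0.6004, 0], 0, 0.085], [[0.0035, 0.6004, 0], 0, 0.085], [[0.0035, 0.6004, 0], 0, 0.085], [[0.0035, 0.6004, 0], 0, 0.085], [[0.0035, 0.6004, 0], 0, 0.085], [[0.0035, 0.6004, 0.05], 0, 0.085], [[0.0035, 0.6004, 0.1], 0, 0.085], [[0.0035, 0.6004, 0.15], 0, 0.085], [[0.0035, 0.6004, 0.157], 0, 0.085], [[0.0035, 0.6004, 0.157], 0, 0.085], [[0.0035, 0.6004, 0.157], 0, 0.085]])

```text
time_s: 17.15
position: [0.6188, 0.3166, 0.1028]
tool_rot: [[-1.0, 0.001, 0.004], [0.001, 1.0, 0.001], [-0.004, 0.001, -1.0]]
ft_force: [0.6, -0.2, 0.8]
grip_width: 0.0849
gripper_force: 0.0
```

Run:
```python
from m import *
tops(("top","scene"),dict(st=(.621,-.284,.164),sp=(.4394,-.0934,.08)))
print(env.observe()["position"])
```

```text
top st 92 mec [ 0.6201 -0.2839  0.0149] mean [ 0.6196 -0.2828  0.1637] zmax 0.1677
top sp 80 mec [ 0.4387 -0.0957  0.0149] mean [ 0.4388 -0.0947  0.08  ] zmax 0.0855
scene st 54 mec [ 0.6208 -0.2818  0.0154] mean [ 0.6211 -0.2796  0.1622] zmax 0.1656
scene sp 49 mec [ 0.439  -0.0925  0.0144] mean [ 0.4402 -0.0916  0.0785] zmax 0.0824
[0.61851848 0.31689073 0.1028909 ]
```

Blue is seated (top at 0.164). Next, grasp the yellow cap.

Call:
drive_tool(series=[[[0.001, 0, 0.02], 0, 0.085], [[0.001, 0, 0.04], 0, 0.085], [[0.001, 0, 0.05], 0, 0.085], [[0.001, 0, 0.05], 0, 0.085], [[0.001, 0, 0.05], 0, 0.085], [[0.001, 0, 0.05], 0, 0.05], [[0.001, 0, 0.05], 0, 0.035], [[0.001, 0, 0.05], 0, 0.02], [[0.001, 0, 0.05], 0, 0.02], [[0.001, 0, 0.05], 0, 0.02], [[0.001, 0, 0.05], 0, 0.02], [[0.001, 0, 0.05], 0, 0.02], [[0.001, 0, 0.05], 0, 0.02]])

```text
time_s: 18.55
position: [0.6166, 0.3169, 0.0504]
tool_rot: [[-1.0, 0.0, 0.001], [0.0, 1.0, 0.0], [-0.001, 0.0, -1.0]]
ft_force: [-0.7, 0.7, 4.9]
grip_width: 0.0282
gripper_force: 59.7
```

Call:
drive_tool(series=[[[0, 0, -0.03], 0, 0.02], [[0, 0, -0.07], 0, 0.02], [[0, 0, -0.11], 0, 0.02], [[0, 0, -0.15], 0, 0.02], [[0, 0, -0.19], 0, 0.02], [[0, 0, -0.22], 0, 0.02], [[0, -0.02, -0.22], 0, 0.02], [[0, -0.06, -0.22], 0, 0.02], [[0, -0.1, -0.22], 0, 0.02], [[0, -0.14, -0.22], 0, 0.02], [[0, -0.18, -0.22], 0, 0.02], [[0, -0.22, -0.22], 0, 0.02], [[0, -0.26, -0.22], 0, 0.02], [[0, -0.3, -0.22], 0, 0.02], [[0, -0.34, -0.22], 0, 0.02], [[0, -0.38, -0.22], 0, 0.02], [[0, -0.42, -0.22], 0, 0.02], [[0, -0.45, -0.22], 0, 0.02], [[0, -0.46, -0.22], 0, 0.02], [[0, -0.46, -0.22], 0, 0.02]])

```text
time_s: 20.55
position: [0.616, -0.1441, 0.269]
tool_rot: [[-1.0, 0.002, -0.001], [0.002, 1.0, 0.001], [0.001, 0.001, -1.0]]
ft_force: [-0.8, 0.3, -1.6]
grip_width: 0.0279
gripper_force: 59.6
```

Call:
drive_tool(series=[[[-0.002, -0.04, 0], 0, 0.02], [[-0.004, -0.08, 0], 0, 0.02], [[-0.004, -0.12, 0], 0, 0.02], [[-0.004, -0.1405, 0], 0, 0.02], [[-0.004, -0.1405, 0], 0, 0.02], [[-0.004, -0.1405, 0], 0, 0.02], [[-0.004, -0.1405, 0], 0, 0.02]])

```text
time_s: 21.25
position: [0.6206, -0.2817, 0.2701]
tool_rot: [[-1.0, -0.002, 0.0], [-0.002, 1.0, 0.0], [-0.0, 0.0, -1.0]]
ft_force: [-0.2, 0.4, -0.7]
grip_width: 0.0282
gripper_force: 59.7
```

Call:
drive_tool(series=[[[0, 0, 0], 0, 0.02], [[0, 0, 0.03], 0, 0.02], [[0, 0, 0.05], 0, 0.02], [[0, 0, 0.062], 0, 0.02], [[0, 0, 0.072], 0, 0.02], [[0, 0, 0.082], 0, 0.02], [[0, 0, 0.09], 0, 0.02], [[0, 0, 0.0975], 0, 0.02], [[0, 0, 0.0975], 0, 0.02], [[0, 0, 0.0975], 0, 0.02]])

```text
time_s: 22.25
position: [0.6203, -0.2838, 0.1726]
tool_rot: [[-1.0, 0.0, 0.0], [0.0, 1.0, -0.0], [-0.0, -0.0, -1.0]]
ft_force: [-0.1, -0.9, -1.3]
grip_width: 0.0281
gripper_force: 59.7
```

Call:
drive_tool(series=[[[0, 0, 0.0015], 0, 0.02], [[0, 0, 0.0015], 0, 0.02], [[0, 0, 0.0015], 0, 0.05], [[0, 0, 0.0015], 0, 0.07], [[0, 0, 0.0015], 0, 0.08], [[0, 0, 0.0015], 0, 0.085], [[0, 0, 0.0015], 0, 0.085], [[0, 0, -0.03], 0, 0.085], [[0, 0, -0.07], 0, 0.085], [[0, 0, -0.1], 0, 0.085], [[0, 0, -0.1], 0, 0.085], [[0, 0, -0.1], 0, 0.085]])

```text
time_s: 23.45
position: [0.6202, -0.2837, 0.2725]
tool_rot: [[-1.0, 0.0, 0.001], [0.0, 1.0, -0.0], [-0.001, -0.0, -1.0]]
ft_force: [-0.7, 0.1, -1.4]
grip_width: 0.0849
gripper_force: 0.0
```

Call:
drive_tool(series=[[[0.1742, 0.5792, 0], 0, 0.085], [[0.1742, 0.5792, 0], 0, 0.085], [[0.1742, 0.5792, 0], 0, 0.085], [[0.1742, 0.5792, 0], 0, 0.085], [[0.1742, 0.5792, 0], 0, 0.085], [[0.1742, 0.5792, 0], 0, 0.085], [[0.1742, 0.5792, 0], 0, 0.085], [[0.1742, 0.5792, 0], 0, 0.085], [[0.1742, 0.5792, 0], 0, 0.085], [[0.1742, 0.5792, 0], 0, 0.085], [[0.1742, 0.5792, 0], 0, 0.085], [[0.1742, 0.5792, 0], 0, 0.085], [[0.1742, 0.5792, 0], 0, 0.085], [[0.1742, 0.5792, 0], 0, 0.085], [[0.1742, 0.5792, 0.05], 0, 0.085], [[0.1742, 0.5792, 0.1], 0, 0.085], [[0.1742, 0.5792, 0.15], 0, 0.085], [[0.1742, 0.5792, 0.17], 0, 0.085], [[0.1742, 0.5792, 0.17], 0, 0.085], [[0.1742, 0.5792, 0.17], 0, 0.085]])

```text
time_s: 25.45
position: [0.4469, 0.2946, 0.1029]
tool_rot: [[-1.0, 0.002, 0.0], [0.002, 1.0, -0.0], [-0.0, -0.0, -1.0]]
ft_force: [0.3, 0.5, 0.9]
grip_width: 0.0851
gripper_force: 0.0
```

Run:
```python
from m import *
tops(("top","scene"),dict(st=(.621,-.284,.2)))
print(env.observe()["position"])
```

```text
top st 98 mec [ 0.6206 -0.283   0.0147] mean [ 0.6203 -0.2828  0.1996] zmax 0.2056
scene st 63 mec [ 0.6203 -0.2809  0.0159] mean [ 0.6219 -0.2795  0.1982] zmax 0.2024
[0.44714325 0.29528027 0.10388197]
```

Full cowl seated (top at 0.200). Now the copper cap.

Call:
drive_tool(series=[[[0.001, 0, 0.02], 0, 0.085], [[0.001, 0, 0.04], 0, 0.085], [[0.001, 0, 0.051], 0, 0.085], [[0.001, 0, 0.051], 0, 0.085], [[0.001, 0, 0.051], 0, 0.085], [[0.001, 0, 0.051], 0, 0.05], [[0.001, 0, 0.051], 0, 0.035], [[0.001, 0, 0.051], 0, 0.02], [[0.001, 0, 0.051], 0, 0.02], [[0.001, 0, 0.051], 0, 0.02], [[0.001, 0, 0.051], 0, 0.02], [[0.001, 0, 0.051], 0, 0.02], [[0.001, 0, 0.051], 0, 0.02]])

```text
time_s: 26.85
position: [0.4453, 0.2956, 0.0519]
tool_rot: [[-1.0, 0.0, 0.001], [0.0, 1.0, 0.0], [-0.001, 0.0, -1.0]]
ft_force: [-1.5, -0.2, 5.0]
grip_width: 0.0283
gripper_force: 59.6
```

Call:
drive_tool(series=[[[0, 0, -0.03], 0, 0.02], [[0, 0, -0.07], 0, 0.02], [[0, 0, -0.11], 0, 0.02], [[0, 0, -0.14], 0, 0.02], [[0, 0, -0.14], 0, 0.02], [[-0.001, -0.04, -0.14], 0, 0.02], [[-0.0025, -0.08, -0.14], 0, 0.02], [[-0.0025, -0.12, -0.14], 0, 0.02], [[-0.0025, -0.16, -0.14], 0, 0.02], [[-0.0025, -0.1793, -0.14], 0, 0.02], [[-0.0025, -0.1793, -0.14], 0, 0.02], [[-0.0025, -0.1793, -0.14], 0, 0.02], [[-0.0025, -0.1793, -0.14], 0, 0.02], [[-0.0025, -0.1793, -0.14], 0, 0.02]])

```text
time_s: 28.25
position: [0.4474, 0.1171, 0.191]
tool_rot: [[-1.0, -0.001, -0.0], [-0.001, 1.0, 0.0], [0.0, 0.0, -1.0]]
ft_force: [0.1, -0.1, -2.0]
grip_width: 0.0284
gripper_force: 59.8
```

Seated TCP ≈ 0.0999.

Call:
drive_tool(series=[[[0, 0, 0.025], 0, 0.02], [[0, 0, 0.045], 0, 0.02], [[0, 0, 0.055], 0, 0.02], [[0, 0, 0.065], 0, 0.02], [[0, 0, 0.075], 0, 0.02], [[0, 0, 0.083], 0, 0.02], [[0, 0, 0.09], 0, 0.02], [[0, 0, 0.09], 0, 0.02], [[0, 0, 0.09], 0, 0.02]])

```text
time_s: 29.15
position: [0.4477, 0.1162, 0.1015]
tool_rot: [[-1.0, 0.0, 0.0], [0.0, 1.0, -0.0], [-0.0, -0.0, -1.0]]
ft_force: [-0.9, 0.4, -2.1]
grip_width: 0.0281
gripper_force: 59.8
```

Call:
drive_tool(series=[[[0, 0, 0.0015], 0, 0.02], [[0, 0, 0.0015], 0, 0.02], [[0, 0, 0.0015], 0, 0.05], [[0, 0, 0.0015], 0, 0.07], [[0, 0, 0.0015], 0, 0.08], [[0, 0, 0.0015], 0, 0.085], [[0, 0, 0.0015], 0, 0.085], [[0, 0, -0.03], 0, 0.085], [[0, 0, -0.07], 0, 0.085], [[0, 0, -0.12], 0, 0.085], [[0, 0.05, -0.15], 0, 0.085], [[0, 0.1, -0.15], 0, 0.085], [[0, 0.15, -0.15], 0, 0.085], [[0, 0.2, -0.15], 0, 0.085], [[0, 0.2, -0.15], 0, 0.085], [[0, 0.2, -0.15], 0, 0.085], [[0, 0.2, -0.15], 0, 0.085]])

```text
time_s: 30.85
position: [0.4476, 0.3154, 0.2512]
tool_rot: [[-1.0, 0.001, -0.0], [0.001, 1.0, -0.001], [0.0, -0.001, -1.0]]
ft_force: [-0.5, 0.8, -0.7]
grip_width: 0.0852
gripper_force: 0.0
```

Run:
```python
from m import *
tops(("top","scene"),dict(st=(.621,-.284,.2),sp=(.4394,-.0934,.08),cc=(.4485,.1163,.128)))
save(cam("scene"),"end")
```

```text
top st 101 mec [ 0.6204 -0.2829  0.0145] mean [ 0.6203 -0.2826  0.1998] zmax 0.2049
top sp 80 mec [ 0.4386 -0.096   0.0148] mean [ 0.4387 -0.095   0.0799] zmax 0.0844
top cc 87 mec [0.4484 0.1153 0.0149] mean [0.4486 0.1154 0.128 ] zmax 0.1332
scene st 60 mec [ 0.6226 -0.2817  0.0159] mean [ 0.6214 -0.2797  0.1984] zmax 0.2021
scene sp 55 mec [ 0.4408 -0.0909  0.015 ] mean [ 0.441  -0.0907  0.0783] zmax 0.0823
scene cc 70 mec [0.4493 0.1174 0.0149] mean [0.451  0.1189 0.1261] zmax 0.1293
```

View pics/end.png

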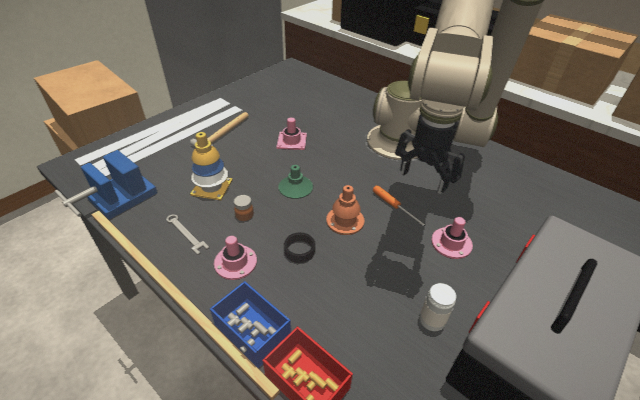

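The final view shows the silver/blue/yellow cowl stacked at (207,165), the copper cap on the copper stub at (346,205), the green spare in place at (295,180), and the arm clear of everything.

```bash
python3 -c "
from rig import env
print(env.close_job())"
```

```text
the job is handed in; nothing more can be done
None
```

Both cowls are finished and the job is handed in at about 31 s: wide, middle and yellow cap are seated in order on the yellow stub, the copper cap is seated on the copper stub, and the green spare is still standing where it was.

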